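Lock the filter unit and present its dust filter

TASK

First lock the filter unit to its mounting plate: push the loose lock pin fully home through the holes of the unit's ear and the bracket under it, and let go of it. Then lift the top flap by its bar until it stands about upright or beyond, draw the hidden filter plate up out of the box, and finish while still holding it, upright and still, over the middle of the rubber mat, about 20 cm above the bench and touching nothing else. Leave the pin home and the flap open, and do not disturb the tape roll, organiser tray or screwdriver.

Things in the scene. Friction and masses are not known exactly. Their poses are not given: they have to be found in the camera images.
- unit: Filter unit, fixed: bare metal box with black vent slots, 130 (x) x 140 (y) mm, top 90 mm above the bench, inside 124 x 134 mm, floor at 10 mm; on a dark plate 160 x 285 x 6 mm (y -185 to +100). Origin: on the bench under the box's middle; z up, x to the flap's hinge side, away from the robot (yaw within 0.25 rad). The ear with the lock hole is on the -y side, outside the box.
- lug (a point): Mouth of the lock hole: its centre on the ear's top face, 44 mm above the bench, 70 mm out from the box's -y wall; axes as the unit's. Vertical 13 mm round hole through the ear (8 mm thick) and, in line 10 mm below, through the bracket's tab (8 mm thick, top at 26 mm). Ear and tab are 50 x 44 mm; free below down to 6 mm above the bench.
- pin_knob (a point): Loose steel lock pin, upright in its parking block at the start. Point: middle of its knob (18 mm diameter, 38 mm high), 26 mm above the collar's underside, 60 mm above the tip; z up the pin. Collar 24 mm diameter, 4 mm thick; shank 10 mm diameter, 34 mm long, its last 8 mm tapered to 5 mm. Home: the collar rests on the ear, this point 26 mm above point lug. About 90 g.
- holder: Parking block of the pin, fixed: grey, 70 x 70 x 40 mm, a 13 mm hole in its top in which the pin stands, collar on the top face. Origin: middle of its underside. It is on one side of the unit and the mat on the other, either way round.
- flap (a joint): Flap angle in rad: 0 shut, 1.57 upright, 1.9 at the far stop. Starts shut or up to 0.12 ajar. Opens upward about the level hinge on the unit's +x side; the stiff hinge keeps it where it is left; 2 to 4 N at the bar move it.
- flap_bar (a point): Middle of the flap's round lift bar: 10 mm diameter, 84 mm long (74 free between its posts), parallel to the hinge, 36 mm clear above the flap's face (to its centre); from the hinge line 122 mm along the flap and 40 mm square to it. A gripper can stay pointing down while the bar turns in its fingers. Flap 135 x 146 x 4 mm, bar 13 mm from its free edge. Point and axes move with the flap.
- flap_hinge (a point): Middle of the hinge line, 90 mm above the bench at the box's far (unit +x) top edge; axes as the unit's, the line runs along y. Does not move.
- filter_tab (a point): Middle of the filter plate's grip tab: 44 (along the plate) x 12 (thick) x 24 mm high, on the middle of the plate's upper edge, 23 mm above point filter_mid. At the start 68 mm above the bench, its top at 80 mm, under the flap; 60 mm free to either side of it inside the box.
- filter_mid (a point): Filter plate, black frame with metal mesh: 110 (x) x 8 (y) x 46 mm plus the tab, 70 mm high in all, 120 g. Point half-way up, 35 mm above its lower edge; z to the tab. At the start it stands loose in the middle of the box, x along the unit's x, its ends in 12 mm wide upright guide slots, open at the top, that end 55 mm above the bench.
- mat_top (a point): Centre of the upper face of the black rubber mat that lies fixed on the bench, 150 (x) x 120 (y) x 4 mm.
- tape: Bystander: cardboard-brown tape roll lying flat, 90 mm diameter, 25 mm high; origin at the centre of its underside. Beyond the unit.
- organiser: Bystander: grey organiser tray, 100 x 140 x 40 mm, three compartments; origin at the centre of its underside. Beyond the unit.
- driver: Bystander: screwdriver lying on the bench beyond the unit, handle to its -x, about 170 mm long.
Things that resemble listed ones, but are neither listed nor needed, are in the scene too. Leave any green look-alike of the holder alone.

How it is judged:
By the outcome, as a careful person would: the job done as asked, in the order asked, and still so for the second after the job is handed in, while the arm keeps its last pose, push and grip.
It also fails if it takes over 72 s, if anything falls off the work surface, if the arm or the gripper's body presses on something with over 40 N, if the wrist force passes 120 N, or if a joint passes its speed limit or range.

ROBOT

A 7-joint arm with a two-finger parallel gripper is mounted at the origin on the work surface. World frame = base frame: x ahead of the robot, y to its left, z up, the work surface at z = 0. Lengths are in mm, angles in rad, forces in N, time in s.
With the tool pointing down it reaches from about 425 to 925 mm from the base axis. Payload 6.8 kg.
Tool frame: the origin (TCP) lies at the very end of the fingers, on their centre line; the grasp point (between the pads) lies 19 mm behind it (arm.grasp_offset is the distance from the TCP to the grasp point, in mm); z points along the fingers, y is the line along which they close (so a half turn about z gives the same grasp; the last joint's range is limited). The gripper opens to 88 mm and grips with 3 to 60 N. Pads are 20 mm wide; open, the fingers measure 115 mm over their backs; the gripper's body (75 mm by 178 mm) begins 61 mm behind the grasp point.
Start: joints at [-1.265, 0.477, 0.022, 1.555, -0.011, 1.109, -0.083], TCP at [271.41, 618.049, 222.664] pointing down, gripper open.
Joint ranges: [-2.96, 2.96], [-0.34, 2.1], [-1.41, 1.46], [0.24, 2.44], [-1.37, 4.51], [0.17, 1.92], [-2.96, 2.96]. Speed limits (rad/s): [2.39, 2.39, 3.14, 3.14, 3.14, 3.14, 3.14].

INTERFACE

Orientations are given as [roll, pitch, yaw] about the fixed x, y, z axes, in that order (R = Rz(yaw) Ry(pitch) Rx(roll)).
In Python, from station import arm, hand, optics gives the robot as it stands. The module is installed in compiled form; this text tells all that it offers. Calls block until the motion is done:
- arm.movep(position, orientation): joint-space move of the TCP to a pose.
- arm.move_straight(position, frame=None, velocity=150, until_force=None): straight line of the TCP; frame=None keeps the orientation; velocity is the mean speed in mm/s. With until_force (N) it stops when the force on the tool has changed by that much, and returns True; else False.
- arm.movej(angles): joint-space move.
- hand.move_gripper(opening): opening from 0.0 (shut) to 1.0 (fully open); the grip force is fixed at half the most; returns when the fingers have stopped.
- arm.wait(seconds).
- arm.solve_ik(position, orientation): joint angles nearest the present ones, or None.
- arm.read_state(): the state.
- optics.get_image(name): name is "scene" or "top" or "wrist"; returns the picture (480x640x3 uint8, red, green, blue); there is no depth.
- optics.camera_params(name): a dict with "fx", "fy", "cx", "cy" (pixels), "k1" (the pictures are not rectified: a ray, as slopes to the right and down, at radius r is drawn at 1 + k1 r^2 times it, then the intrinsics apply), "pose" (4x4, takes a point from camera to world coordinates). Camera axes: x right, y up, looking along -z (the intrinsics and any distortion apply to the point x, -y, -z); pixel columns grow to the right and rows downward; lengths in mm; the calibration is good to about 2 mm. A picture is of the moment at which its call begins: read the wrist's pose just before it. camera_params takes no time and is no camera call; for the wrist camera it gives the pose at the moment of the call.
A pose or a line that the arm cannot do raises arm.MotionError and nothing moves.
- arm.close_job(): hands the job in; it is judged then, once.
The state is a dict: "clock": time; "q": joint angles; "qvel": joint speeds; "joint_efforts": joint torques, N m; "tool_pos": TCP position; "tool_rot": TCP orientation; "ft_force": force on the tool from outside, world axes, zero at the start; "torque": the same for the moment, N m; "width": opening from 0.0 (shut) to 1.0 (fully open); "grip_force": force on a finger pad.
Only numpy, scipy, OpenCV 4.12 (cv2) and the standard library are available. Lean on these libraries where they do the work, as an engineer would, in place of code of your own. Each camera call takes 0.05 s, during which the arm holds its last target. There are 200 camera calls.

## Working session

There is one attempt and no reset: what is moved stays moved. The work goes in short steps, each a Python script; the robot and the scene stay as the last script left them, time stands still between calls to the robot, and variables do not carry over. Pictures are saved under pics/ and viewed, at most 10 in all, crops included, and the job is handed in when it is done.

```bash
mkdir -p pics; cat > h.py <<'E'
import numpy as np, cv2
from station import arm, hand, optics
def snap(cam,fn):
    p=optics.camera_params(cam); im=optics.get_image(cam)
    cv2.imwrite('pics/'+fn,cv2.cvtColor(im,cv2.COLOR_RGB2BGR)); np.savez('pics/'+fn[:-4]+'.npz',**p); return im
def load(fn): return dict(np.load('pics/'+fn+'.npz'))
def ray(p,u,v):
    d=np.array([(u-p['cx'])/p['fx'],(v-p['cy'])/p['fy']]); s=d.copy()
    for _ in range(20): s=d/(1+p['k1']*(s@s))
    T=np.array(p['pose']); return T[:3,3],T[:3,:3]@np.array([s[0],-s[1],-1])
def onz(p,u,v,z):
    o,d=ray(p,u,v); return o+d*(z-o[2])/d[2]
def proj(p,X):
    T=np.array(p['pose']); c=T[:3,:3].T@(np.array(X,float)-T[:3,3]); s=np.array([c[0],-c[1]])/-c[2]
    s=s*(1+p['k1']*(s@s)); return np.array([p['fx']*s[0]+p['cx'],p['fy']*s[1]+p['cy']])
E
python3 - <<'E'
from h import *
np.set_printoptions(precision=2,suppress=True)
for c in ['top','scene']:
    snap(c,c+'0.png'); p=load(c+'0'); print(c,{k:p[k] for k in p})
print(arm.read_state(), arm.grasp_offset)
E
```

```text
top {'fx': array(467.12), 'fy': array(467.12), 'cx': array(321.87), 'cy': array(239.17), 'k1': array(-0.05), 'pose': array([[   0.02,    0.99,   -0.11,  467.02],
       [  -1.  ,    0.02,    0.02,  -46.26],
       [   0.03,    0.11,    0.99, 1028.99],
       [   0.  ,    0.  ,    0.  ,    1.  ]])}
scene {'fx': array(584.82), 'fy': array(584.82), 'cx': array(318.87), 'cy': array(241.29), 'k1': array(-0.), 'pose': array([[   0.88,   -0.32,    0.35, 1045.88],
       [   0.48,    0.57,   -0.67, -922.85],
       [   0.02,    0.76,    0.65,  974.96],
       [   0.  ,    0.  ,    0.  ,    1.  ]])}
{'clock': 0.1, 'q': array([-1.27,  0.48,  0.02,  1.56, -0.01,  1.11, -0.08]), 'qvel': array([ 0., -0., -0., -0.,  0., -0.,  0.]), 'joint_efforts': array([  0.  , -58.41,   1.54, -27.33,  -0.05,   0.01,   0.  ]), 'tool_pos': array([271.2 , 617.53, 221.78]), 'tool_rot': array([-3.14,  0.  ,  2.73]), 'ft_force': array([-0.12,  0.4 ,  0.96]), 'torque': array([-0.06,  0.02, -0.05]), 'grip_force': 0.0, 'width': 0.9972120832059042} 18.700000000000003
```

View pics/top0.png

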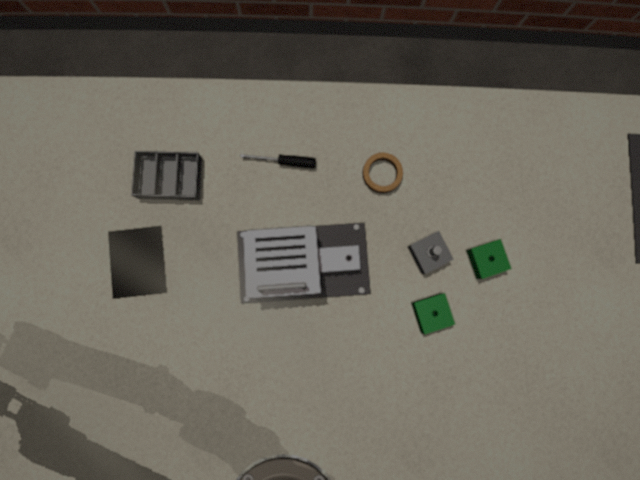

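View pics/scene0.png

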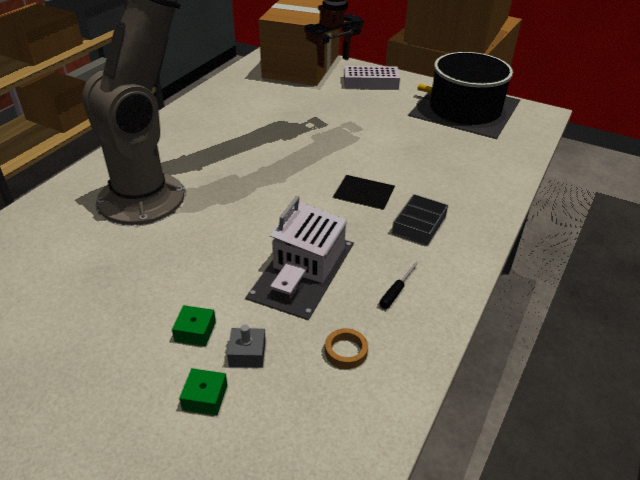

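Top image: the unit is at about (283,262), its lock hole at (349,258), the mat at (137,262), and the bystanders at the top. There are three blocks. The grey one at (431,254), with the pin knob at (436,251), fits the holder. The green ones at (490,258) and (434,313) are empty look-alikes, to be left alone. I'll localise these, then look from close by.

```bash
python3 - <<'E'
from h import *
np.set_printoptions(precision=1,suppress=True)
p=load('top0'); s=load('scene0')
c=[onz(p,u,v,6) for u,v in [(237,231),(366,223),(370,295),(242,302)]]
print('plate',c,[np.linalg.norm(c[i]-c[i-1]) for i in range(4)])
print('lug',onz(p,349,258,44),onz(s,284.5,282,44))
print('knob top z~85',onz(p,437,250,85),'knob scene',onz(s,244,330,82))
m=[onz(p,u,v,4) for u,v in [(109,230),(162,226),(165,293),(114,298)]]
print('mat',np.mean(m,0),m)
k=onz(p,437,250,66)
st=arm.read_state(); print(st['tool_rot'])
w=optics.camera_params('wrist'); T=np.array(w['pose']); R=cv2.Rodrigues(np.zeros(3))[0]
print('cam',T, st['tool_pos'])
E
```

```text
plate [array([597.4, 116. ,   6. ]), array([ 621.8, -168.5,    6. ]), array([ 463.2, -178.8,    6. ]), array([442.6,  99.2,   6. ])] [np.float64(155.72793463813466), np.float64(285.62531136051217), np.float64(158.99390176978096), np.float64(278.74293005422425)]
lug [ 540.4 -128.5   44. ] [ 544.8 -126.5   44. ]
knob top z~85 [ 557.5 -305.7   85. ] knob scene [ 565.  -314.3   82. ]
mat [525.3 332.4   4. ] [array([593.5, 400.1,   4. ]), array([605. , 282.6,   4. ]), array([458.1, 267.8,   4. ]), array([444.6, 378.9,   4. ])]
[-3.1  0.   2.7]
cam [[  0.4  -0.9  -0.3 196.2]
 [  0.9   0.4   0.1 650.8]
 [ -0.   -0.3   1.  383.5]
 [  0.    0.    0.    1. ]] [271.2 617.5 221.8]
```

```bash
python3 - <<'E'
from h import *
np.set_printoptions(precision=2,suppress=True)
for psi in [0.08,np.pi/2+.08,-np.pi/2+.08,np.pi+.08]:
    for P in [(556,-307,150),(540,-129,150),(471,5,150),(526,332,300)]:
        print(round(psi,2),P,arm.solve_ik(P,[np.pi,0,psi]))
E
```

```text
0.08 (556, -307, 150) [-0.21  0.66  0.92  1.77 -0.61  1.03 -0.56]
0.08 (540, -129, 150) [-0.65  0.59  1.07  1.96 -0.63  0.97 -0.76]
0.08 (471, 5, 150) [-0.86  0.32  0.87  2.14 -0.34  0.82 -1.27]
0.08 (526, 332, 300) [-1.16  0.38  0.67  1.63 -0.25  1.22 -1.93]
1.65 (556, -307, 150) [-0.24  0.68  0.97  1.77 -0.65  1.04  1.05]
1.65 (540, -129, 150) [-0.48  0.46  0.79  1.95 -0.42  0.89  0.61]
1.65 (471, 5, 150) [-0.63  0.26  0.57  2.13 -0.2   0.8   0.14]
1.65 (526, 332, 300) [-0.94  0.34  0.36  1.61 -0.13  1.21 -0.47]
-1.49 (556, -307, 150) [-0.36  0.89  1.27  1.77 -0.91  1.21 -1.88]
-1.49 (540, -129, 150) [-0.73  0.75  1.28  1.97 -0.82  1.09 -2.15]
-1.49 (471, 5, 150) [-1.11  0.56  1.29  2.15 -0.68  0.94 -2.48]
-1.49 (526, 332, 300) [-0.48  0.34 -0.24  1.58  0.08  1.23  2.49]
3.22 (556, -307, 150) [-0.14  0.6   0.78  1.76 -0.5   0.99  2.49]
3.22 (540, -129, 150) [-0.31  0.4   0.55  1.94 -0.27  0.87  2.04]
3.22 (471, 5, 150) [-0.47  0.24  0.38  2.12 -0.12  0.8   1.64]
3.22 (526, 332, 300) [-0.7   0.33  0.05  1.6  -0.02  1.21  1.  ]
```

```bash
python3 - <<'E'
from h import *
arm.movep([557,-307,230],[np.pi,0,np.pi/2+.08])
arm.movep([557,-307,150],[np.pi,0,np.pi/2+.08])
arm.wait(.3); snap('wrist','w1.png'); p=load('w1')
print(arm.read_state()['clock'],arm.read_state()['tool_pos'],proj(p,[557,-307,85]),proj(p,[540,-129,44]),np.round(p['pose'],2))
E
```

```text
4.2417 [ 557.65991301 -307.31675487  151.28338529] [318.09626095 254.55797121] [313.71595076 -15.83383281] [[ 1.0000e+00 -7.0000e-02 -3.0000e-02  5.5067e+02]
 [ 8.0000e-02  9.5000e-01  3.0000e-01 -2.2572e+02]
 [ 0.0000e+00 -3.0000e-01  9.5000e-01  3.1321e+02]
 [ 0.0000e+00  0.0000e+00  0.0000e+00  1.0000e+00]]
```

View pics/w1.png

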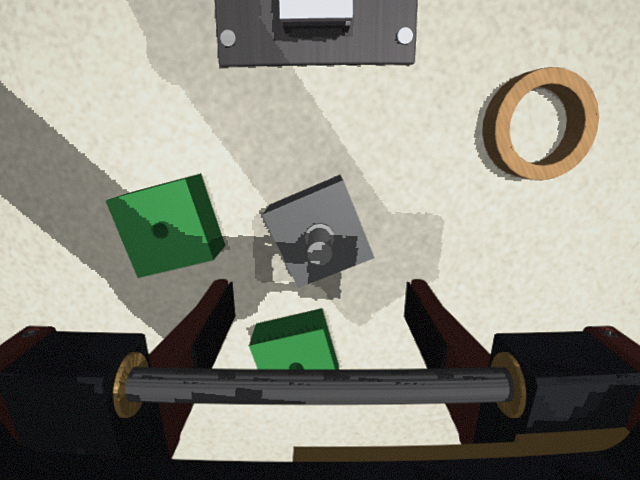

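The wrist view shows the pin's knob top at about (320,252), in the grey block. I predicted (318,255). The green blocks at (160,228) and (293,365) are empty. One enlarged crop to confirm.

```bash
python3 - <<'E'
from h import *
im=cv2.imread('pics/w1.png')[160:310,230:430]; cv2.imwrite('pics/w1c.png',cv2.resize(cv2.convertScaleAbs(im,alpha=1.6),None,fx=4,fy=4,interpolation=cv2.INTER_CUBIC))
E
```

```text
(no output)
```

View pics/w1c.png

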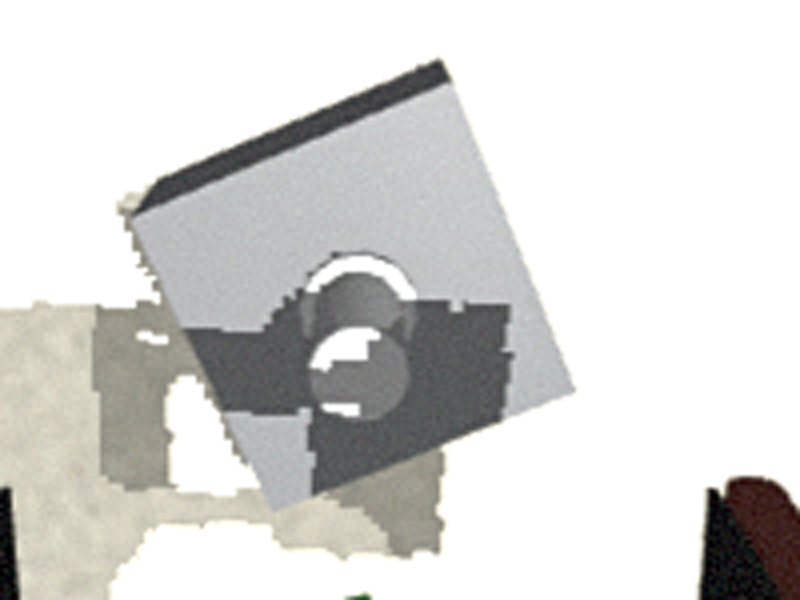

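Confirmed: knob in the grey block, with its top centre at about (320,253). Grasping it and going to look at the hole.

```bash
python3 - <<'E'
from h import *
np.set_printoptions(precision=1,suppress=True)
k=onz(load('w1'),320,253.2,85); print('knob',k)
O=[np.pi,0,np.pi/2+.08]
hand.move_gripper(.5)
arm.move_straight([k[0],k[1],66+4-18.7],velocity=100)
hand.move_gripper(0.0)
s=arm.read_state(); print(s['tool_pos'],s['width']*88,s['grip_force'])
arm.move_straight([k[0],k[1],130],velocity=120)
arm.movep([541,-215,135],O); arm.wait(.3)
snap('wrist','w2.png'); s=arm.read_state(); p=load('w2')
print(s['clock'],s['tool_pos'],s['width']*88,s['ft_force'],proj(p,[540,-129,44]))
E
```

```text
knob [ 558.2 -305.9   85. ]
[ 558.4 -305.9   51.5] 17.664433527259742 29.99985158443451
8.35 [ 540.8 -216.1  134.9] 17.155235143510495 [-0.4 -0.6 -0.6] [328.1 124.3]
```

View pics/w2.png

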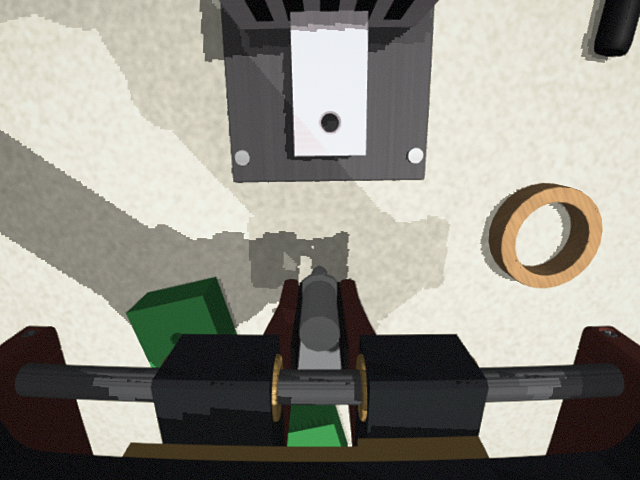

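The hole is at about (330,122), the pin is held straight, and its tip is at about (319,270). Refining the hole's position and checking the pin's tip.

```bash
python3 - <<'E'
from h import *
np.set_printoptions(precision=1,suppress=True)
p=load('w2'); g=cv2.imread('pics/w2.png',0)[105:142,312:350]
m=cv2.moments((g<110).astype(np.uint8),True); u,v=312+m['m10']/m['m00'],105+m['m01']/m['m00']
print(u,v,m['m00'],onz(p,u,v,44)); t=np.array([540.8,-216.1,134.9])
for dz in (-45.3,-37.3): print(proj(p,t+[0,0,dz]))
print('knob top',proj(p,t+[0,0,33.7]))
# plate edges for yaw
a,b=onz(p,234,181,6),onz(p,424,180,6); print(a,b,np.arctan2(b[1]-a[1],b[0]-a[0]),np.linalg.norm(a-b))
a,b=onz(p,294,156,44),onz(p,365,155,44); print('ear',a,b,np.arctan2(b[1]-a[1],b[0]-a[0]),np.linalg.norm(a-b))
c=cv2.imread('pics/w2.png')[240:360,260:380]; cv2.imwrite('pics/w2c.png',cv2.resize(cv2.convertScaleAbs(c,alpha=1.8),None,fx=5,fy=5))
E
```

```text
329.57414448669203 122.25475285171103 263.0 [ 540.9 -127.6   44. ]
[319.5 266.5]
[319.5 271.4]
knob top [319.7 335.8]
[ 466.8 -178.8    6. ] [ 624.  -165.7    6. ] 0.0834205578662606 157.70990728247685
ear [ 517.8 -152.2   44. ] [ 567.7 -147.6   44. ] 0.09226730950911123 50.05734914610288
```

View pics/w2c.png

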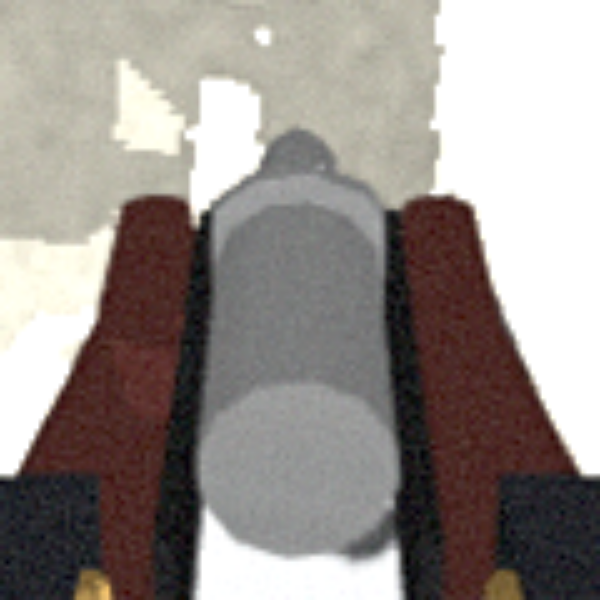

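```bash
python3 - <<'E'
from h import *
np.set_printoptions(precision=1,suppress=True)
p=load('w2'); t=np.array([540.8,-216.1,134.9])
print('tip edge obs 266',proj(p,t+[0,2.5,-45.3]),'collar edge obs 274.5',proj(p,t+[0,12,-11.3]),proj(p,t+[0,12,-7.3]))
print('px/mm y: tip',proj(p,t+[0,1,-45.3])-proj(p,t+[0,0,-45.3]))
E
```

```text
tip edge obs 266 [319.8 262.9] collar edge obs 274.5 [321.3 269.2] [321.4 272.1]
px/mm y: tip [ 0.1 -1.5]
```

```bash
python3 - <<'E'
from h import *
np.set_printoptions(precision=1,suppress=True)
x,y=540.9,-126.6
arm.move_straight([x,y,135],velocity=120)
arm.move_straight([x,y,101],velocity=80); arm.wait(.2)
s=arm.read_state(); print(s['clock'],s['tool_pos'],s['ft_force'])
e=s['tool_pos'][:2]-[x,y]; x,y=np.array([x,y])-e
print(arm.move_straight([x,y,54],velocity=35,until_force=12))
s=arm.read_state(); print(s['clock'],s['tool_pos'],s['ft_force'],s['width']*88)
E
```

```text
10.0083 [ 541.2 -126.7  101.4] [-0.4  1.1 -0.6]
True
11.2333 [ 540.5 -126.5   55.5] [-0.5  0.2  5.9] 17.15315523701384
```

The pin is seated: the TCP stopped at 55.5, against 55.3 expected. Releasing, then one composite of the pin (wrist) and the bar (earlier top and scene pictures).

```bash
python3 - <<'E'
from h import *
np.set_printoptions(precision=1,suppress=True)
O=[np.pi,0,np.pi/2+.08]
hand.move_gripper(.45)
arm.move_straight([540.9,-127,140],velocity=150)
arm.movep([541,-185,150],O); arm.wait(.2)
snap('wrist','w3.png'); s=arm.read_state(); print(s['clock'],s['tool_pos'])
p=load('w3'); print('knob top expected',proj(p,[540.9,-127.6,89]),'collar',proj(p,[540.9,-127.6,48]))
a=cv2.imread('pics/top0.png')[215:315,230:380]; b=cv2.imread('pics/scene0.png')[190:290,260:360]; c=cv2.imread('pics/w3.png')[0:300,170:470]
r=lambda i,w,h:cv2.resize(i,(w,h),interpolation=cv2.INTER_CUBIC)
L=np.vstack([r(a,450,300),r(c,450,300)]); cv2.imwrite('pics/c3.png',np.hstack([L,cv2.copyMakeBorder(r(b,350,350),0,250,0,0,cv2.BORDER_CONSTANT)]))
E
```

```text
13.1083 [ 540.9 -183.6  149.3]
knob top expected [327.  175.4] collar [325.9 168.9]
```

View pics/c3.png

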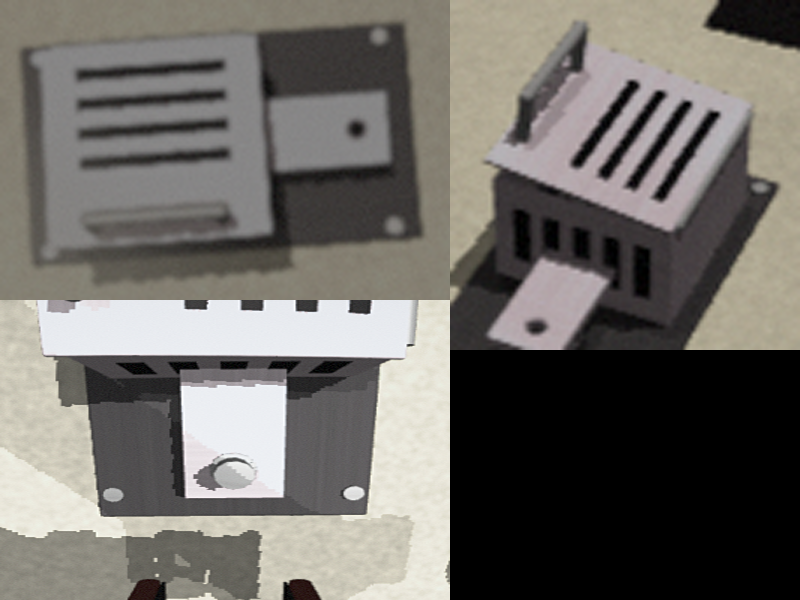

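The pin stands home in the ear: knob top at about (327,172), with (327,175) expected. The bar's middle is at about (282.3,286) in top0 and (289,208) in scene0. Triangulating.

```bash
python3 - <<'E'
from h import *
from scipy.optimize import minimize_scalar
np.set_printoptions(precision=1,suppress=True)
o1,d1=ray(load('top0'),282.3,286); o2,d2=ray(load('scene0'),289,208.5)
A=np.stack([d1,-d2],1); s=np.linalg.lstsq(A,o2-o1,rcond=None)[0]; print(o1+d1*s[0],o2+d2*s[1])
yaw=.083; X=np.array([np.cos(yaw),np.sin(yaw),0]); Y=np.array([-np.sin(yaw),np.cos(yaw),0])
O=np.array([540.9,-127.6,0])+140*Y; print('origin',O)
for th in (0,.04,.08,.12):
    f=.317+th; B=O+X*(65-128.4*np.cos(f))+[0,0,90+128.4*np.sin(f)]
    print(th,B,proj(load('top0'),B),proj(load('scene0'),B), 'free edge',proj(load('scene0'),O+X*(65-135*np.cos(th))+[0,0,90+135*np.sin(th)]-73*Y),proj(load('scene0'),O+X*(65-65)-67*Y+[0,0,90]))
E
```

```text
[477.4   5.2 138.9] [479.3   6.5 139. ]
origin [529.3  11.9   0. ]
0 [472.5   7.2 130. ] [281.5 288.6] [286.7 210.5] free edge [268.1 240.2] [296.5 247. ]
0.04 [474.2   7.3 134.9] [281.3 287.7] [287.3 209. ] free edge [268.1 238.4] [296.5 247. ]
0.08 [476.1   7.5 139.6] [281.1 286.7] [288.  207.6] free edge [268.1 236.7] [296.5 247. ]
0.12 [478.1   7.7 144.3] [280.8 285.5] [288.8 206.2] free edge [268.2 234.9] [296.5 247. ]
```

```bash
cat >> h.py <<'E'
yaw=.083; X=np.array([np.cos(yaw),np.sin(yaw),0]); Y=np.array([-np.sin(yaw),np.cos(yaw),0]); O=np.array([529.3,11.9,0])
def bar(th): return O+X*(65-128.4*np.cos(.317+th))+[0,0,90+128.4*np.sin(.317+th)]
OY=[np.pi,0,np.pi/2+.083]
E
python3 - <<'E'
from h import *
np.set_printoptions(precision=1,suppress=True)
g=np.array([0,0,18.7]); b=bar(.08)-g
arm.movep(b+[0,0,60],OY)
print(arm.move_straight(b,velocity=100,until_force=10))
hand.move_gripper(0.0)
s=arm.read_state(); print(s['clock'],s['tool_pos'],b,s['width']*88,s['ft_force'])
e=s['tool_pos']-b
for th in np.linspace(.08,1.75,15)[1:]:
    arm.move_straight(bar(th)-g+e*[1,1,0],velocity=60)
    s=arm.read_state(); print(round(th,2),s['tool_pos']-(bar(th)-g),s['ft_force'],round(s['width']*88,1))
    if np.linalg.norm(s['ft_force'])>35 or s['width']*88<7: print('STOP');break
print(s['clock'])
E
```

```text
False
15.275 [476.7   7.7 121.2] [476.1   7.5 120.9] 8.987590912827223 [2.1 0.2 0. ]
0.2 [0.9 0.3 0.1] [ 2.6 -0.5 -1.7] 9.3
0.32 [ 1.   0.3 -0. ] [ 4.9  1.  -4.5] 9.1
0.44 [ 0.8  0.4 -0.2] [ 4.6  1.3 -4.9] 9.2
0.56 [ 0.3  0.5 -0.5] [ 5.1  0.9 -7.1] 9.3
0.68 [1.  0.6 0.3] [ 2.   4.1 -4.3] 9.3
0.8 [1.4 0.7 0.6] [-1.   4.9  0.1] 9.0
0.91 [1.4 0.8 0.8] [-1.3  5.4  1.7] 9.3
1.03 [1.6 0.7 0.8] [-1.4  4.1  2.4] 9.7
1.15 [1.5 0.3 0.5] [-0.6  4.3  2.5] 9.0
1.27 [1.2 0.2 0.3] [-0.   5.1  3.2] 9.5
1.39 [1.1 0.1 0.1] [0.6 4.  0.8] 9.5
1.51 [ 0.9  0.  -0.1] [-0.6  2.6  0.1] 9.0
1.63 [ 0.9 -0.  -0.4] [ 0.5  1.2 -1.5] 9.3
1.75 [ 1.2  0.  -0.3] [-0.5  1.  -0.4] 8.8
20.9917
```

```bash
python3 - <<'E'
from h import *
np.set_printoptions(precision=1,suppress=True)
hand.move_gripper(.25)
t=arm.read_state()['tool_pos']
arm.move_straight(t+[0,0,85],velocity=120)
R=[np.pi,0,np.pi+yaw]
arm.movep(O-20*X+[0,0,270],R)
arm.movep(O-20*X+[0,0,190],R); hand.move_gripper(.55); arm.wait(.2)
snap('wrist','w4.png'); s=arm.read_state(); print(s['clock'],s['tool_pos'],s['tool_rot'])
p=load('w4'); print([proj(p,O+x*X+y*Y+[0,0,80]) for x,y in ((0,0),(-22,-6),(22,6))], 'bar',proj(p,bar(1.75)))
E
```

```text
24.7417 [509.4  10.3 190. ] [-3.1 -0.  -3.1]
[array([319.3, 260.8]), array([311.8, 235.3]), array([326.4, 285.1])] bar [319.3 517.9]
```

View pics/w4.png

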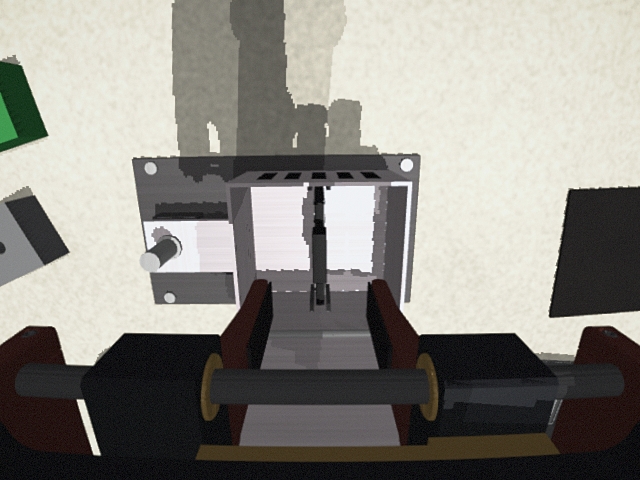

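The box is open. The tab runs from about (319,228) to (319,284), as predicted, and the pin is still home at about (155,258). Grasping and drawing the filter out.

```bash
python3 - <<'E'
from h import *
np.set_printoptions(precision=1,suppress=True)
c=O-1*X
arm.move_straight(c+[0,0,150],velocity=120)
print(arm.move_straight(c+[0,0,53],velocity=80,until_force=8))
hand.move_gripper(0.0)
s=arm.read_state(); print(s['clock'],s['tool_pos'],s['width']*88,s['grip_force'],s['ft_force'])
if s['width']*88>8:
    arm.move_straight([*s['tool_pos'][:2],160],velocity=60)
    s=arm.read_state(); print(s['tool_pos'],s['width']*88,s['ft_force'])
    arm.move_straight([*s['tool_pos'][:2],208],velocity=80)
    arm.move_straight([525.3,332.4,208],velocity=90); arm.wait(1)
    s=arm.read_state(); print(s['clock'],s['tool_pos'],s['width']*88,s['ft_force'],s['tool_rot'])
    a=snap('scene','s5.png'); b=snap('top','t5.png')
    a=cv2.imread('pics/s5.png')[80:380,150:450]; b=cv2.imread('pics/t5.png')[130:350,60:500]
    cv2.imwrite('pics/c5.png',np.hstack([cv2.resize(a,(400,400)),cv2.copyMakeBorder(cv2.resize(b,(400,200)),0,200,0,0,cv2.BORDER_CONSTANT)]))
E
```

```text
False
27.275 [528.3  11.8  53. ] 11.612694242356167 29.99292701482773 [-1.   0.2  1.2]
[528.1  11.8 159.7] 11.818749967148817 [-0.2 -0.7 -1.2]
34.6667 [525.3 332.4 208. ] 12.017017841862756 [-0.2 -0.2 -0.2] [ 3.1 -0.  -3.1]
```

View pics/c5.png

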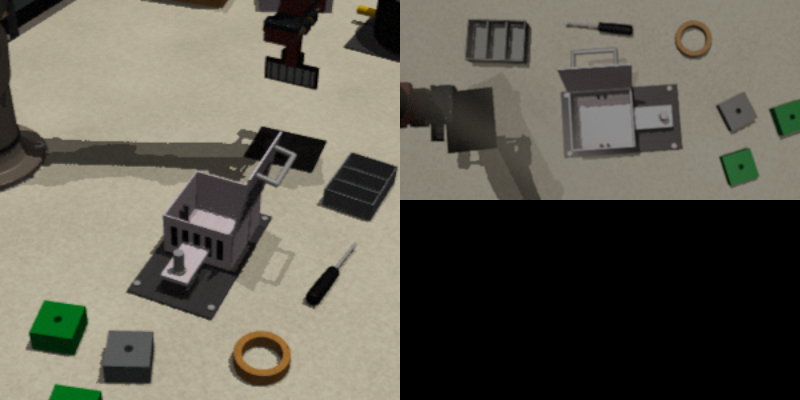

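The filter is held upright over the mat, the flap is open, the pin is home, and the bystanders are in place. Handing in.

```bash
python3 - <<'E'
from h import *
p=load('w4'); print(onz(p,570,190,4),onz(p,551,317,4))
print(arm.close_job())
E
```

```text
[459.7600787  265.35283488   4.        ] [605.53480769 286.82137511   4.        ]
the job is handed in; nothing more can be done
None
```

The job is handed in at about 35 s on the robot's clock: the lock pin is home, the flap is open at about 1.75 rad, and the filter plate is held upright and still over the mat, its middle about 200 mm above the bench, with the bystanders untouched.

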